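# Charge the bath basket through the drop-bottom loader

## Robot

A 6-joint arm with a two-finger parallel gripper is mounted at the origin on the work surface. World frame = base frame: x ahead of the robot, y to its left, z up, the work surface at z = 0. Lengths are in m, angles in rad, forces in N, time in s.
With the tool pointing down it reaches from about 0.325 to 0.875 m from the base axis. Payload 4.4 kg.
Tool frame: the origin (TCP) lies at the very end of the fingers, on their centre line; the grasp point (between the pads) lies grip_point_offset behind it (grip_point_offset is the distance from the TCP to the grasp point, in m); z points along the fingers, y is the line along which they close (so a half turn about z gives the same grasp; the last joint's range is limited). The gripper opens to 85 mm and grips with 20 to 120 N. Pads are 22 mm wide; open, the fingers measure 114 mm over their backs; the gripper's body (76 mm by 85 mm) begins 54 mm behind the grasp point. The pads swing forward as they close: fully open they stand 13 mm farther back than shut.
Start: joints at [1.192, 0.207, 1.542, -0, 1.393, -0.15], TCP at [0.13, 0.56, 0.231] pointing down, gripper open.
Joint ranges: [-2.73, 2.73], [-0.86, 2.22], [0.23, 2.46], [-1.11, 4.25], [0.08, 2.63], [-2.82, 2.82]. Speed limits (rad/s): [2.79, 2.79, 3.14, 3.14, 3.14, 3.14].

## Interface

Orientations are given as a unit quaternion [w, x, y, z].
In Python, from station import get_obs, snapshot, hand_in, grip_point_offset gives the robot as it stands. The module is installed in compiled form; this text tells all that it offers.
- The arm moves only by the tool jog_arm, never from a script. Its argument "plan" is one flat list of numbers, 5 for each row, row after row: the closure in counts, from 0 (fully open) to 255 (shut), then the shift along the world's x, y, z in m, then the turn about the world's z in rad. A call has 1 to 10 rows; each row is the pose to reach, as a shift and turn from the pose commanded when the call began; what a row does not reach only later rows make up. A row lasts 1/10 s, in which the tool goes at most 50 mm and 8.59 degrees, less where a joint would pass 70% of its speed; a pose out of reach is approached as far as the arm can. A call with a gripper value outside its range is refused whole. The fingers move at their own pace and stop on an object; the grip force is fixed at half the most. Time passes only in rows, so rows that repeat a pose let the fingers close. It gives the time, the measured TCP pose, the force, the opening and the grip force at its end, in the units of the state.
- get_obs(): the state, without advancing time (a new reading comes with each control period).
- snapshot(name): name is "side" or "top"; returns a dict with "img" (480x640x3 uint8, red, green, blue), "vertical_fov" (degrees; the focal length in pixels is half the picture's height over the tangent of half this angle, whatever the lens; pixels are square), "cx", "cy" (the principal point, pixels), "rvec" (rotation vector, rad) and "tvec" (3), from world to camera coordinates, as OpenCV has them. Camera axes: x right, y down, z forward; pixel columns grow to the right and rows downward; lengths in m; the calibration is good to about 2 mm. A picture is of the moment at which its call begins. There is no depth.
- hand_in(): hands the job in; it is judged then, once.
The state is a dict: "time_s": time; "qpos": joint angles; "dq": joint speeds; "tau": joint torques, N m; "tcp_pos": TCP position; "ee_rot": TCP orientation; "contact_force": force on the tool from outside, world axes, zero at the start; "ft_torque": the same for the moment, N m; "finger_gap": opening from 0.0 (shut) to 1.0 (fully open); "finger_force": force on a finger pad.
Only numpy, scipy, OpenCV 4.12 (cv2) and the standard library are available. Lean on these libraries where they do the work, as an engineer would, in place of code of your own. Each camera call takes 0.05 s, during which the arm holds its last target. There are 200 camera calls.

## Task

First slide the basket by its upright grip fully home under the drop-bottom loader, against the back stop. Then stand every aluminium rod on the bench end-down in the loader, one to a cell, and when all are in, draw the latch so that the floor swings open and drops them all into the basket beneath. Finally slide the loaded basket back out by its grip until its box is wholly clear of the loader box, with all rods still in it, and do not knock over the jar, the measuring cylinder or the wash bottle.

Things in the scene. Friction and masses are not known exactly. Their poses are not given: they have to be found in the camera images.
- loader: Drop-bottom loader, fixed to the bench: a narrow open-topped steel box (x -19..19, y -87..87, 136 to 200 mm up) on four 14 mm square legs at x = -45 and 65, y = +-140 mm. Origin on the bench under the middle of the box; x is the way the basket slides in, y runs along the row of cells, z up.
- mouth_mid (a point): Centre of the mouth of the middle cell, 200 mm above the bench; axes as the loader's. Five cells in a row at y = -68, -34, 0, 34, 68 mm from here, each 30 x 30 mm inside with 4 mm walls, floor 60 mm below the mouth. A rod standing in a cell shows 25 mm above the mouth.
- basket_home (a point): Point on the bench where the basket's origin is when it is fully home (12 mm in front of the row of cells); axes as the loader's. There the basket's rear wall meets the stop, a cross bar between the back legs.
- flap (a joint): The hinged floor under all five cells, hinged along the back (+x) wall: angle in rad, 0 = shut, 1.5 = hanging straight down (its lower edge is then about 104 mm above the bench). It falls open under gravity once the latch is drawn and stays open.
- latch (a joint): Travel of the floor latch in m: 0 = latched, 0.025 = fully drawn. It slides towards -x of the loader against about 2 N of friction (plus a little from the load), stays where it is left, and lets the floor go at about 0.015.
- latch_tab (a point): Centre of the latch's black upright pull tab in front (-x) of the loader box: 10 mm thick (loader x), 24 mm wide (y), 40 mm tall (185 to 225 mm above the bench). When latched its centre is 55 mm in front of the row of cells. Site axes as the loader's.
- basket: Loose steel basket, about 0.45 kg empty, standing on the bench: an open box 140 (its x) x 220 (its y) x 50 mm high, walls 4 mm. Origin at the centre of its underside. It starts in front (-x) of the loader, roughly lined up with it; its +x side goes in first, between the legs.
- basket_grip (a point): Grasp point 75 mm above the bench on the basket's upright steel grip, a plate 12 mm thick (basket x) and 24 mm wide (y), its top 97 mm above the bench. It stands on a flat arm in front of the basket, at x = -140, y = 0 mm from the basket's origin. Axes as the basket's.
- rod1_mid (a point): Centre (half-way up) of an aluminium test rod, 22 mm in diameter and 85 mm long, about 87 g, at the start standing on end on the bench; z along the rod. Some of the five may be absent.
- rod2_mid (a point): Centre (half-way up) of an aluminium test rod, 22 mm in diameter and 85 mm long, about 87 g, at the start standing on end on the bench; z along the rod. Some of the five may be absent.
- rod3_mid (a point): Centre (half-way up) of an aluminium test rod, 22 mm in diameter and 85 mm long, about 87 g, at the start standing on end on the bench; z along the rod. Some of the five may be absent.
- rod4_mid (a point): Centre (half-way up) of an aluminium test rod, 22 mm in diameter and 85 mm long, about 87 g, at the start standing on end on the bench; z along the rod. Some of the five may be absent.
- rod5_mid (a point): Centre (half-way up) of an aluminium test rod, 22 mm in diameter and 85 mm long, about 87 g, at the start standing on end on the bench; z along the rod. Some of the five may be absent.
- jar: Small amber glass jar with white lid, 42 mm across, 60 mm tall, standing among the rods; not part of the job. Origin under its centre.
- cylinder: Glass measuring cylinder, foot 64 mm across, 198 mm tall, near the rods; not part of the job. Origin under its centre.
- washbottle: White wash bottle with a yellow cap and spout, 66 mm across, about 190 mm tall; not part of the job. Origin under its centre.

How it is judged:
By the outcome, as a careful person would: the job done as asked, in the order asked, and still so for the second after the job is handed in, with the robot touching nothing.
Of rod1, rod2, rod3, rod4, rod5 only 3 to 5 are there at a start; the rules pass over those that are not, and their reading is None.
At some moment in a run one of basket may be knocked a few centimetres aside while the robot is not near it.
It also fails if it takes over 210 s, if anything falls off the work surface, if the arm or the gripper's body presses on something with over 40 N, if the wrist force passes 120 N, or if a joint passes its speed limit or range.

## Working session

There is one attempt and no reset: what is moved stays moved. The work goes in short steps, Python scripts to look and compute and a tool call to move; the robot and the scene stay as the last step left them, time stands still between calls to the robot, and variables do not carry over. Pictures are saved under pics/ and viewed, at most 14 in all, crops included, and the job is handed in when it is done.

Besides the shell and the picture viewer there is one more tool, called after "Request:" as a command line: name --argument value ..., lists and objects as JSON in quotes. jog_arm: Moves the arm, as the interface text tells. Its arguments: {"type":"object","properties":{"plan":{"type":"array"}},"required":["plan"]}

```bash
mkdir -p pics; cat > h.py <<'E'
import numpy as np,cv2
from station import *
def snap(n,f=None):
    s=snapshot(n)
    if f: cv2.imwrite('pics/'+f,s['img'][:,:,::-1])
    return s
def cam(s):
    f=240/np.tan(np.radians(s['vertical_fov'])/2)
    K=np.array([[f,0,s['cx']],[0,f,s['cy']],[0,0,1]])
    R=cv2.Rodrigues(np.array(s['rvec'],float))[0]
    return K,R,np.array(s['tvec'],float).ravel()
def ray(s,u,v):
    K,R,t=cam(s); d=R.T@np.linalg.inv(K)@np.array([u,v,1.]); return -R.T@t,d
def onz(s,u,v,z):
    o,d=ray(s,u,v); return o+d*(z-o[2])/d[2]
def proj(s,p):
    K,R,t=cam(s); q=K@(R@np.array(p,float)+t); return q[:2]/q[2]
E
python3 - <<'E'
from h import *
for n in('side','top'):
    s=snap(n,n+'0.png'); o,d=ray(s,320,240); print(n,s['vertical_fov'],o,d,s['cx'],s['cy'])
o=get_obs();print(o['tcp_pos'],o['ee_rot'],o['time_s'],grip_point_offset)
E
```

```text
side 49.35693851494563 [ 0.50479809 -0.70068845  0.801926  ] [ 0.13125433  0.69094013 -0.71113113] 310.46313815764853 239.87934216995353
top 44.25109902621295 [ 0.40017723 -0.08090823  1.1820643 ] [ 0.18960906  0.02078969 -0.98171206] 313.5697742713363 242.87457700446464
[0.1301817  0.55937788 0.23023614] [-2.53968420e-04  1.14140460e-01  9.93464096e-01 -9.89869081e-04] 0.1 0.0187
```

View pics/side0.png

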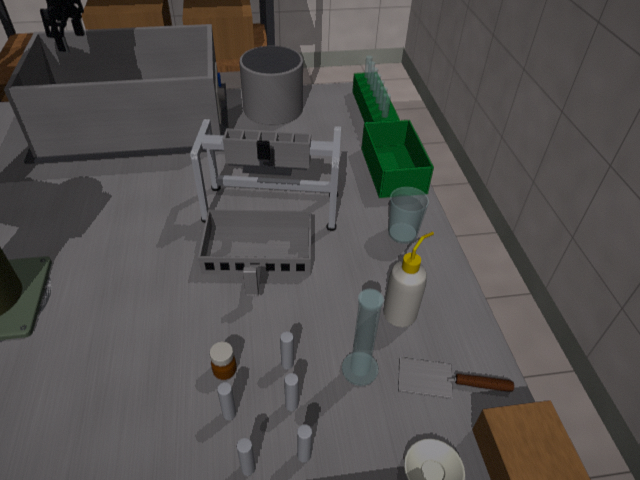

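View pics/top0.png

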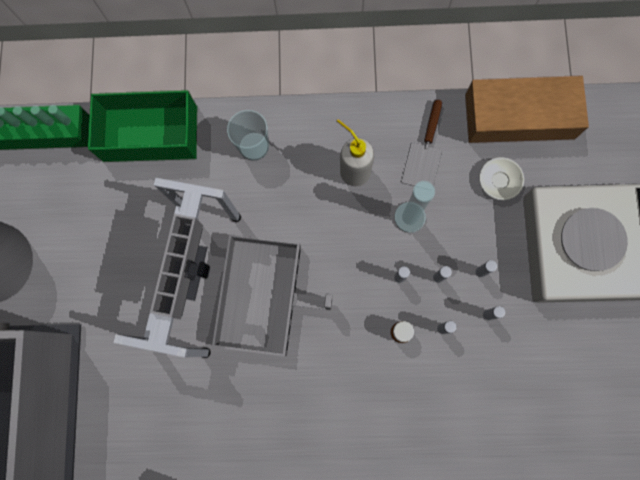

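Five rods stand in the top view, with top faces at about (403,271), (445,271), (489,266), (449,326) and (497,312). The jar is at (402,331), the grip at (328,300), the latch tab at (204,269), and the cell row runs from (185,225) to (163,305). I'll zoom in on the loader and basket, and measure the rods.

```bash
python3 - <<'E'
from h import *
s=snap('top'); im=s['img']
c=im[170:365,130:340]; c=cv2.resize(c,None,fx=3,fy=3,interpolation=cv2.INTER_CUBIC)
c=cv2.convertScaleAbs(c,alpha=1.8); cv2.imwrite('pics/l.png',c[:,:,::-1])
g=cv2.cvtColor(im,cv2.COLOR_RGB2GRAY).astype(int)
w=im[250:340,385:510]; c2=cv2.resize(w,None,fx=6,fy=6,interpolation=cv2.INTER_CUBIC); cv2.imwrite('pics/r.png',c2[:,:,::-1])
for u,v in[(403,271),(445,271),(489,266),(449,326),(497,312)]:
    a=g[v-9:v+10,u-9:u+10]; m=(a>150).astype(np.uint8)
    n,l,st,ce=cv2.connectedComponentsWithStats(m); k=1+np.argmax(st[1:,4]) if n>1 else 0
    p=ce[k]+[u-9,v-9]; print(p.round(1),st[k],onz(s,*p,.085).round(4))
print('jar',onz(s,402,331,.06),'cyl foot',onz(s,410,217,0.005),'cyltop',onz(s,424,192,.198),'wb',onz(s,356,172,.0))
E
```

```text
[404.1 271.7] [ 5  5 11 10 83] [ 0.5474 -0.2131  0.085 ]
[445.9 271.6] [ 5  5 11 10 84] [ 0.5456 -0.2904  0.085 ]
[491.4 265.6] [ 7  4 10 10 86] [ 0.5546 -0.375   0.085 ]
[450.5 326.4] [ 6  4 10 11 89] [ 0.4444 -0.2925  0.085 ]
[499.5 311.6] [ 6  4 11 10 90] [ 0.4693 -0.3831  0.085 ]
jar [ 0.43906657 -0.20661873  0.06      ] cyl foot [ 0.66996614 -0.24018288  0.005     ] cyltop [ 0.66890402 -0.24016385  0.198     ] wb [ 0.77036098 -0.13411243  0.        ]
```

View pics/l.png

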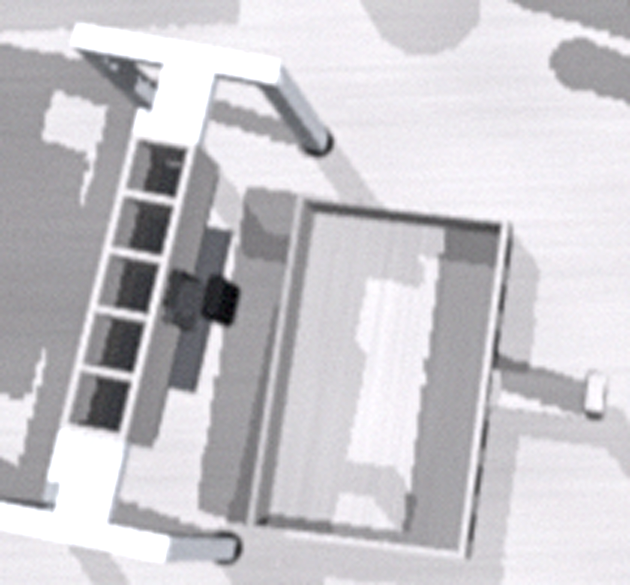

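View pics/r.png

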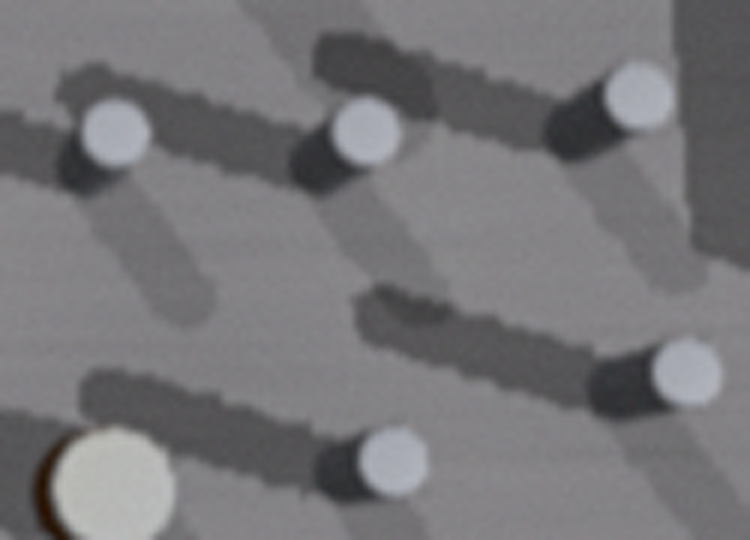

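The loader crop shows the cell mouths as dark quads at crop (161,167) to (100,403), the tab at (222,300), the basket rim corners at about (300,197), (510,225), (470,555) and (250,523), and the grip top at (595,393). The rod crop shows five clean round tops. Next I'll segment the cells.

```bash
python3 - <<'E'
from h import *
s=snap('top'); g=cv2.cvtColor(s['img'],cv2.COLOR_RGB2GRAY)
big=cv2.resize(g[170:365,130:340],None,fx=3,fy=3,interpolation=cv2.INTER_CUBIC)
fu=lambda p:(130-.333+p[0]/3, 170-.333+p[1]/3)
P=[]
m=(big<58).astype(np.uint8); n,l,st,ce=cv2.connectedComponentsWithStats(m)
for q in[(161,167),(145,225),(130,283),(115,340),(100,403)]:
    k=l[q[1],q[0]]; p=onz(s,*fu(ce[k]),.2); P.append(p); print(k,st[k],ce[k].round(1),p.round(4))
P=np.array(P); print(np.linalg.norm(np.diff(P,axis=0),axis=1))
d=P[-1]-P[0]; print('dir -> yaw',np.arctan2(-d[1],-d[0]), P.mean(0))
print('tab',onz(s,*fu((222,300)),.225))
R=[onz(s,*fu(q),.05) for q in[(300,197),(510,225),(470,555),(250,523)]]; R=np.array(R); print(R.round(4),R.mean(0))
print([np.linalg.norm(R[i]-R[(i+1)%4]).round(4) for i in range(4)])
print('grip',onz(s,*fu((595,393)),.097))
E
```

```text
17 [ 144  145   41   51 1385] [163.1 169.7] [0.6205 0.1727 0.2   ]
18 [ 129  202   42   51 1484] [149.9 227.2] [0.5873 0.1797 0.2   ]
22 [ 115  260   42   52 1510] [135.8 285.3] [0.5541 0.187  0.2   ]
24 [ 100  319   43   52 1527] [121.7 344.5] [0.5206 0.1943 0.2   ]
26 [  82  378   47   52 1560] [107.1 403.9] [0.4875 0.2017 0.2   ]
[0.03395219 0.03399845 0.03425284 0.03396277]
dir -> yaw -0.2142868261767967 [0.55398206 0.18706809 0.2       ]
tab [0.54068546 0.13221961 0.225     ]
[[ 0.6332  0.1206  0.05  ]
 [ 0.6107 -0.017   0.05  ]
 [ 0.4001  0.0118  0.05  ]
 [ 0.4231  0.1514  0.05  ]] [0.51677448 0.06668915 0.05      ]
[np.float64(0.1394), np.float64(0.2125), np.float64(0.1415), np.float64(0.2124)]
grip [ 0.49592793 -0.0699689   0.097     ]
```

Everything matches the given sizes:
- **Cells:** pitch is 34.0 mm.
- **Loader:** yaw 1.356, middle mouth at (0.554, 0.187).
- **Basket:** yaw about 1.42, grip at (0.496, -0.071).

The tool's y axis now sits at 1.342. I'll move above the grip.

Request:
jog_arm --plan '[80,0,0,0.07,0,80,0,0,0.07,0,80,0.366,-0.63,0.07,0.08,80,0.366,-0.63,0.07,0.08,80,0.366,-0.63,0.07,0.08,80,0.366,-0.63,0.07,0.08,80,0.366,-0.63,0.07,0.08,80,0.366,-0.63,0.07,0.08,80,0.366,-0.63,0.07,0.08,80,0.366,-0.63,0.07,0.08]'

```text
time_s: 1.2
tcp_pos: [0.3317, 0.2124, 0.3014]
ee_rot: [0.0, 0.074, 0.997, 0.0]
contact_force: [1.2, 0.5, 0.0]
finger_gap: 0.686
finger_force: 0.0
```

Request:
jog_arm --plan '[80,0.16,-0.28,0,0,80,0.16,-0.28,0,0,80,0.16,-0.28,0,0,80,0.16,-0.28,0,0,80,0.16,-0.28,0,0,80,0.16,-0.28,0,0,80,0.16,-0.28,0,0,80,0.16,-0.28,0,0,80,0.16,-0.28,0,0]'

```text
time_s: 2.1
tcp_pos: [0.491, -0.0658, 0.3008]
ee_rot: [-0.001, 0.075, 0.997, 0.0]
contact_force: [-0.1, -0.2, -0.8]
finger_gap: 0.688
finger_force: 0.0
```

Request:
jog_arm --plan '[80,0.005,-0.005,-0.1,0,80,0.005,-0.005,-0.1,0,80,0.005,-0.005,-0.2,0,80,0.005,-0.005,-0.2,0,80,0.005,-0.005,-0.243,0,80,0.005,-0.005,-0.243,0,80,0.005,-0.005,-0.243,0]'

```text
time_s: 2.8
tcp_pos: [0.4959, -0.0696, 0.0587]
ee_rot: [-0.001, 0.074, 0.997, 0.0]
contact_force: [1.1, 0.8, 0.8]
finger_gap: 0.685
finger_force: 0.0
```

Request:
jog_arm --plan '[255,0,0,0,0,255,0,0,0,0,255,0,0,0,0,255,0,0,0,0,255,0,0,0,0,255,0,0,0,0,255,0,0,0,0]'

```text
time_s: 3.5
tcp_pos: [0.4981, -0.0713, 0.0606]
ee_rot: [0.002, 0.074, 0.997, -0.0]
contact_force: [-0.2, 0.7, 7.8]
finger_gap: 0.133
finger_force: 59.1
```

Request:
jog_arm --plan '[255,0,0.004,0,-0.02,255,0.002,0.008,0,-0.045,255,0.004,0.015,0,-0.066,255,0.006,0.025,0,-0.066,255,0.008,0.035,0,-0.066,255,0.011,0.05,0,-0.066,255,0.014,0.065,0,-0.066,255,0.018,0.08,0,-0.066,255,0.02,0.09,0,-0.066,255,0.021,0.096,0,-0.066]'

```text
time_s: 4.5
tcp_pos: [0.5198, 0.0237, 0.0608]
ee_rot: [0.003, 0.107, 0.994, -0.002]
contact_force: [-1.3, -7.1, 7.1]
finger_gap: 0.131
finger_force: 59.4
```

Request:
jog_arm --plan '[255,0.001,0.005,0,0,255,0.002,0.01,0,0,255,0.002,0.012,0,0,255,0.003,0.014,0,0]'

```text
time_s: 4.9
tcp_pos: [0.5224, 0.0371, 0.0608]
ee_rot: [0.002, 0.107, 0.994, -0.002]
contact_force: [-2.1, -7.0, 8.2]
finger_gap: 0.134
finger_force: 59.6
```

Request:
jog_arm --plan '[255,0,0.002,0,0,255,0.001,0.004,0,0]'

```text
time_s: 5.1
tcp_pos: [0.5233, 0.041, 0.0608]
ee_rot: [0.002, 0.107, 0.994, -0.002]
contact_force: [-1.8, -6.4, 9.0]
finger_gap: 0.132
finger_force: 59.6
```

```bash
python3 - <<'E'
from h import *
s=snap('side','s1.png'); o=get_obs(); print(o['tcp_pos'],o['contact_force'],o['ft_torque'])
E
```

```text
[0.52333519 0.04107102 0.06080435] [-0.93756785 -5.93945353  7.48754936] [-0.77773992  0.2293949   0.06268854]
```

View pics/s1.png

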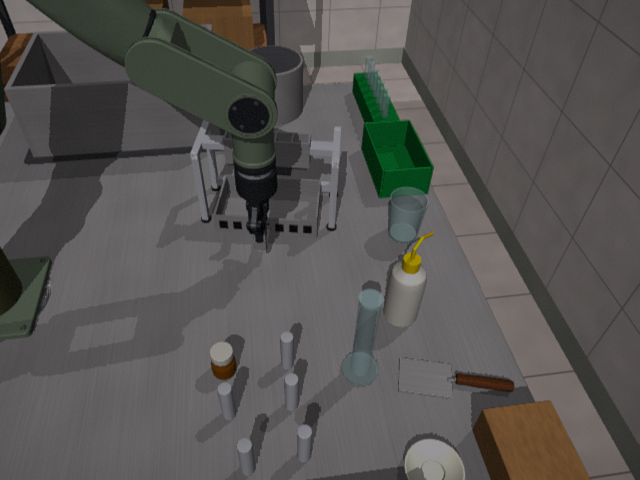

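The basket is between the legs at (265,205), with its grip at (265,235). The force reads only sliding friction, so it hasn't reached the stop yet. I'll keep going in small steps.

Request:
jog_arm --plan '[255,0,0.002,0,0,255,0.001,0.004,0,0]'

```text
time_s: 5.35
tcp_pos: [0.5226, 0.0416, 0.0608]
ee_rot: [0.0, 0.107, 0.994, -0.005]
contact_force: [-11.1, -24.4, 14.2]
finger_gap: 0.128
finger_force: 60.4
```

Request:
jog_arm --plan '[255,0,0.002,0,0,255,0.001,0.004,0,0]'

```text
time_s: 5.55
tcp_pos: [0.5225, 0.0416, 0.0609]
ee_rot: [-0.001, 0.106, 0.994, -0.009]
contact_force: [-15.4, -38.2, 18.2]
finger_gap: 0.13
finger_force: 65.9
```

Firm contact with the stop at y = 0.0416. I'll unload, release and rise.

Request:
jog_arm --plan '[255,-0.001,-0.003,0,0,255,-0.001,-0.006,0,0,255,-0.001,-0.006,0,0,80,-0.001,-0.006,0,0,80,-0.001,-0.006,0,0,80,-0.001,-0.006,0,0,80,-0.001,-0.006,0.05,0,80,-0.001,-0.006,0.1,0,80,-0.001,-0.006,0.15,0,80,-0.001,-0.006,0.2,0]'

```text
time_s: 6.55
tcp_pos: [0.5219, 0.0457, 0.2599]
ee_rot: [-0.0, 0.107, 0.994, 0.0]
contact_force: [0.4, -0.6, -0.7]
finger_gap: 0.686
finger_force: 0.0
```

Request:
jog_arm --plan '[80,0.0255,-0.259,0,0,80,0.0255,-0.259,0,0,80,0.0255,-0.259,0,0,80,0.0255,-0.259,0,0,80,0.0255,-0.259,0,0,80,0.0255,-0.259,0,0,80,0.0255,-0.259,-0.05,0,80,0.0255,-0.259,-0.1,0,80,0.0255,-0.259,-0.13,0,80,0.0255,-0.259,-0.13,0]'

```text
time_s: 7.55
tcp_pos: [0.5435, -0.2105, 0.1219]
ee_rot: [-0.006, 0.107, 0.994, 0.003]
contact_force: [-0.7, 0.9, -1.3]
finger_gap: 0.683
finger_force: 0.0
```

```bash
cat > chk.py <<'E'
from h import *
s=snap('top'); g=cv2.cvtColor(s['img'],cv2.COLOR_RGB2GRAY)
# front rim of basket: expected home corners
X=np.array([.213,.977]);Y=np.array([-.977,.213]);B=np.array([.554,.187])-.012*X
for a,b in[(-70,110),(-70,-110)]:
    p=B+X*a/1e3+Y*b/1e3; print('exp corner',p.round(4),proj(s,[*p,.05]).round(1))
p=B-X*.14; print('exp grip',p.round(4),proj(s,[*p,.097]).round(1))
c=s['img'][170:365,130:340]; cv2.imwrite('pics/l2.png',cv2.convertScaleAbs(cv2.resize(c,None,fx=3,fy=3,interpolation=cv2.INTER_CUBIC),alpha=1.8)[:,:,::-1])
E
python3 chk.py
```

```text
exp corner [0.4291 0.1303] [224.  340.6]
exp corner [0.644  0.0835] [248.4 229.4]
exp grip [0.5216 0.0385] [269.  288.2]
```

View pics/l2.png

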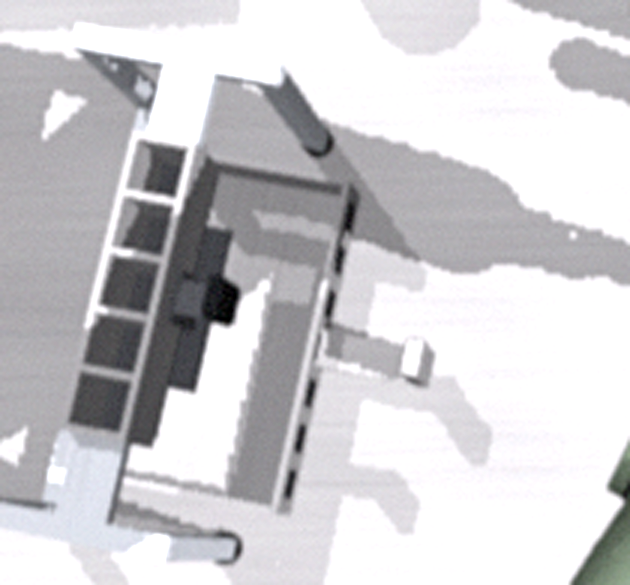

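The basket is home: front corners at crop (285,512) and (352,183) and the grip at (415,360) match the expected pixels within 2 px. Now rod 1.

Request:
jog_arm --plan '[80,0,0,0,0,80,0,0,-0.04,0,80,0,0,-0.075,0,80,0,0,-0.075,0,255,0,0,-0.075,0,255,0,0,-0.075,0,255,0,0,-0.075,0,255,0,0,-0.075,0,255,0,0,-0.075,0,255,0,0,-0.075,0]'

```text
time_s: 8.6
tcp_pos: [0.5505, -0.2151, 0.0569]
ee_rot: [0.003, 0.107, 0.994, -0.001]
contact_force: [0.4, 0.6, 6.1]
finger_gap: 0.235
finger_force: 58.4
```

Request:
jog_arm --plan '[255,0,0,0.05,0,255,0,0,0.1,0,255,0,0,0.15,0,255,0,0,0.2,0,255,0,0,0.24,0,255,0,0,0.24,0,255,0,0,0.24,0]'

```text
time_s: 9.3
tcp_pos: [0.5485, -0.2142, 0.2957]
ee_rot: [0.002, 0.107, 0.994, -0.001]
contact_force: [-0.6, -0.0, -1.2]
finger_gap: 0.235
finger_force: 58.7
```

Request:
jog_arm --plan '[255,0.07,0.388,0,0,255,0.07,0.388,0,0,255,0.07,0.388,0,0,255,0.07,0.388,0,0,255,0.07,0.388,0,0,255,0.07,0.388,0,0,255,0.07,0.388,0,0,255,0.07,0.388,0,0,255,0.07,0.388,0,0,255,0.07,0.388,0,0]'

```text
time_s: 10.3
tcp_pos: [0.6164, 0.1749, 0.2903]
ee_rot: [-0.002, 0.106, 0.994, -0.001]
contact_force: [0.1, -0.5, -0.7]
finger_gap: 0.238
finger_force: 59.0
```

```bash
python3 - <<'E'
from h import *
s=snap('side'); o=get_obs(); p=o['tcp_pos']; print(p,o['ee_rot'])
q=proj(s,[p[0],p[1],p[2]-.055+.0]); print('rod bottom exp',q,'tcp',proj(s,p),'cell',proj(s,[.6205,.1727,.2]))
u,v=q.astype(int); c=s['img'][v-75:v+75,u-100:u+100]; print(u-100,v-75)
cv2.imwrite('pics/c1.png',cv2.convertScaleAbs(cv2.resize(c,None,fx=4,fy=4,interpolation=cv2.INTER_CUBIC),alpha=1.6)[:,:,::-1])
E
```

```text
[0.6167304  0.17373215 0.29089906] [-1.99734345e-03  1.06945123e-01  9.94262471e-01 -9.43275790e-04]
rod bottom exp [297.96669594 122.55896507] tcp [297.99931022  97.34926704] cell [299.8775235  138.16569788]
197 47
```

View pics/c1.png

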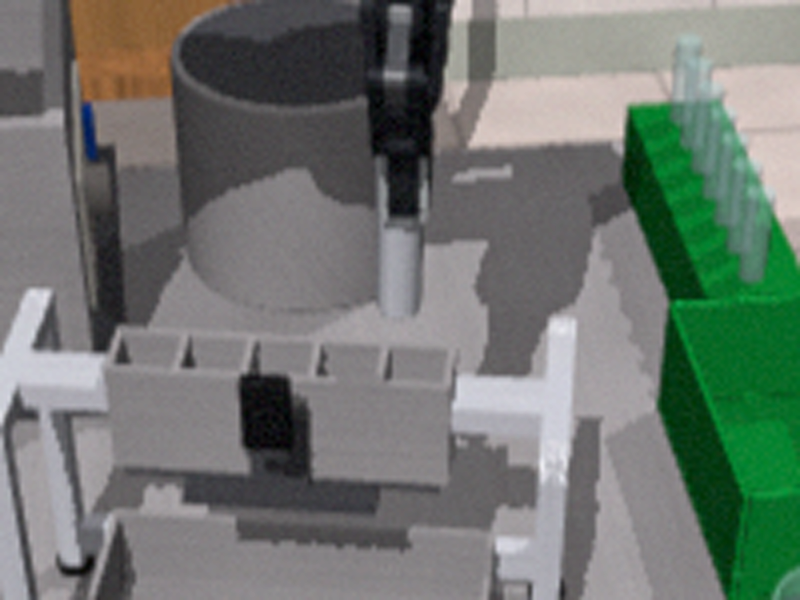

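The rod is upright in the grip, its bottom at crop (400,310) → (297,124.5). The rightmost cell is centred near crop (420,362). I'll check the loader pose against the side-view corners.

```bash
python3 - <<'E'
from h import *
s=snap('side'); c=np.array([.554,.187]);X=np.array([.213,.977]);Y=np.array([-.977,.213])
for n,a,b,z in[('frontR top',-19,-87,200),('backR top',19,-87,200),('frontL top',-19,87,200),('backL top',19,87,200),('frontR bot',-19,-87,136),('frontL bot',-19,87,136),('tab top',-55,0,225)]:
    p=c+X*a/1e3+Y*b/1e3; q=proj(s,[*p,z/1e3]); print(n,((q-[197,47])*4+1.5).round(0))
E
```

```text
frontR top [448. 391.]
backR top [453. 347.]
frontL top [ 99. 371.]
backL top [113. 328.]
frontR bot [446. 494.]
frontL bot [112. 474.]
tab top [261. 380.]
```

Request:
jog_arm --plan '[255,0.006,-0.001,0,0,255,0.006,-0.001,0,0,255,0.006,-0.001,-0.02,0,255,0.006,-0.001,-0.035,0,255,0.006,-0.001,-0.045,0,255,0.006,-0.001,-0.045,0]'

```text
time_s: 11.0
tcp_pos: [0.6224, 0.1725, 0.2454]
ee_rot: [-0.003, 0.107, 0.994, -0.001]
contact_force: [-0.4, -0.5, -0.7]
finger_gap: 0.239
finger_force: 59.0
```

```bash
python3 - <<'E'
from h import *
s=snap('side'); o=get_obs(); p=o['tcp_pos']; print(p,o['contact_force'])
u,v=298,130; c=s['img'][v-75:v+75,u-100:u+100]
cv2.imwrite('pics/c2.png',cv2.convertScaleAbs(cv2.resize(c,None,fx=4,fy=4,interpolation=cv2.INTER_CUBIC),alpha=1.6)[:,:,::-1])
E
```

```text
[0.62316329 0.17275705 0.24691278] [ 0.00504342 -0.07759462 -0.29032866]
```

View pics/c2.png

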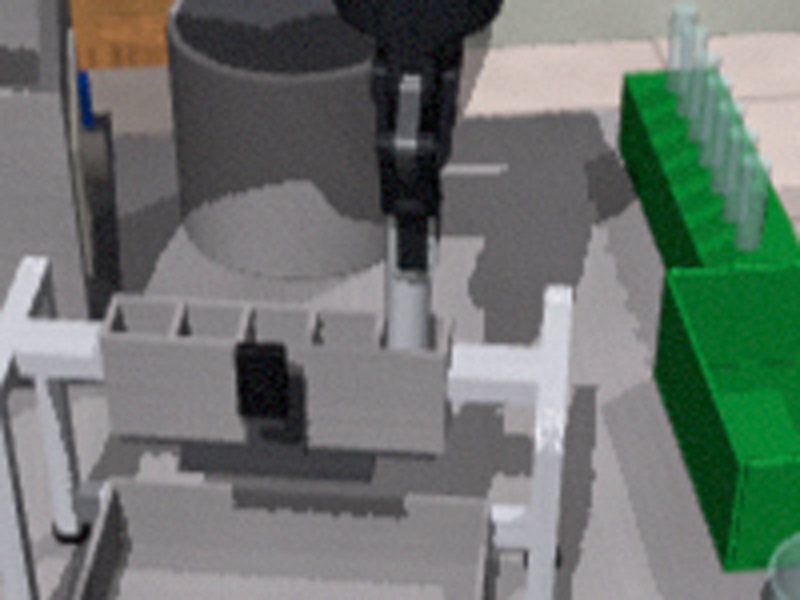

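The rod's bottom is inside the right-hand cell (rod at crop x≈410, cell spanning 382–447) with no contact force. I'll lower and release.

Request:
jog_arm --plan '[255,0.001,0,-0.02,0,255,0.001,0,-0.039,0,255,0.001,0,-0.039,0,255,0.001,0,-0.039,0,120,0.001,0,-0.039,0,120,0.001,0,-0.039,0,120,0.001,0,-0.039,0,120,0.001,0,0.011,0,120,0.001,0,0.055,0,120,0.001,0,0.055,0]'

```text
time_s: 12.05
tcp_pos: [0.629, 0.1738, 0.3136]
ee_rot: [0.008, 0.107, 0.994, 0.002]
contact_force: [0.8, 1.2, 1.6]
finger_gap: 0.525
finger_force: 0.0
```

Request:
jog_arm --plan '[100,-0.078,-0.463,0,0,100,-0.078,-0.463,0,0,100,-0.078,-0.463,0,0,100,-0.078,-0.463,0,0,100,-0.078,-0.463,0,0,100,-0.078,-0.463,0,0,100,-0.078,-0.463,0,0,100,-0.078,-0.463,0,0,100,-0.078,-0.463,0,0,100,-0.078,-0.463,0,0]'

```text
time_s: 13.05
tcp_pos: [0.5455, -0.2944, 0.3034]
ee_rot: [0.0, 0.11, 0.994, -0.001]
contact_force: [-0.3, 1.0, 0.3]
finger_gap: 0.609
finger_force: 0.0
```

Request:
jog_arm --plan '[100,0,0,0,0,100,0,0,-0.05,0,100,0,0,-0.1,0,100,0,0,-0.14,0,100,0,0,-0.14,0,100,0,0,-0.14,0]'

```text
time_s: 13.65
tcp_pos: [0.5473, -0.2885, 0.1636]
ee_rot: [-0.0, 0.106, 0.994, 0.0]
contact_force: [0.2, 0.8, 0.4]
finger_gap: 0.61
finger_force: 0.0
```

```bash
python3 - <<'E'
from h import *
s=snap('side'); o=get_obs(); p=o['tcp_pos']; print(p,o['ee_rot'])
u,v=270,170; c=s['img'][90:190,220:380]
c=np.vstack([c,s['img'][330:480,210:370]])
cv2.imwrite('pics/c3.png',cv2.convertScaleAbs(cv2.resize(c,None,fx=2.4,fy=2.4,interpolation=cv2.INTER_CUBIC),alpha=1.6)[:,:,::-1])
E
```

```text
[ 0.54860885 -0.28969332  0.16580782] [ 1.71358832e-03  1.06536789e-01  9.94306989e-01 -7.66793224e-04]
```

View pics/c3.png

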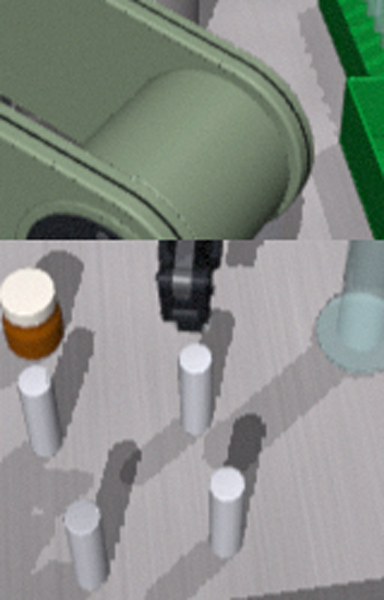

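Four rods and the jar (crop (30,300)) are standing. The gripper is just above rod 2 (crop (195,355)). I'll descend with a -2.5 mm x correction.

Request:
jog_arm --plan '[100,-0.0025,-0.001,-0.05,0,100,-0.0025,-0.001,-0.09,0,100,-0.0025,-0.001,-0.107,0,100,-0.0025,-0.001,-0.107,0,255,-0.0025,-0.001,-0.107,0,255,-0.0025,-0.001,-0.107,0,255,-0.0025,-0.001,-0.107,0,255,-0.0025,-0.001,-0.107,0,255,-0.0025,-0.001,-0.107,0]'

```text
time_s: 14.6
tcp_pos: [0.5471, -0.2924, 0.0603]
ee_rot: [0.003, 0.107, 0.994, -0.002]
contact_force: [0.1, 1.0, 6.6]
finger_gap: 0.24
finger_force: 58.4
```

Request:
jog_arm --plan '[255,0,0,0.05,0,255,0,0,0.1,0,255,0,0,0.15,0,255,0,0,0.2,0,255,0,0,0.24,0,255,0,0,0.24,0,255,0,0,0.24,0]'

```text
time_s: 15.3
tcp_pos: [0.545, -0.2913, 0.2989]
ee_rot: [0.002, 0.107, 0.994, -0.001]
contact_force: [0.3, -0.3, -2.5]
finger_gap: 0.233
finger_force: 58.7
```

Request:
jog_arm --plan '[255,0.043,0.471,0,0,255,0.043,0.471,0,0,255,0.043,0.471,0,0,255,0.043,0.471,0,0,255,0.043,0.471,0,0,255,0.043,0.471,0,0,255,0.043,0.471,0,0,255,0.043,0.471,0,0,255,0.043,0.471,0,0,255,0.043,0.471,0,0]'

```text
time_s: 16.3
tcp_pos: [0.5854, 0.1843, 0.2931]
ee_rot: [-0.003, 0.105, 0.994, 0.0]
contact_force: [-0.2, -0.4, -0.6]
finger_gap: 0.231
finger_force: 59.0
```

Request:
jog_arm --plan '[255,0,0,0,0,255,0,0,0,0,255,0,0,0,0]'

```text
time_s: 16.6
tcp_pos: [0.5868, 0.1789, 0.2948]
ee_rot: [-0.001, 0.108, 0.994, -0.001]
contact_force: [-0.2, 0.6, -1.2]
finger_gap: 0.233
finger_force: 59.0
```

Request:
jog_arm --plan '[255,0.001,0.001,-0.02,0,255,0.001,0.001,-0.035,0,255,0.001,0.001,-0.045,0,255,0.001,0.001,-0.055,0,255,0.001,0.001,-0.055,0]'

```text
time_s: 17.1
tcp_pos: [0.5872, 0.1805, 0.239]
ee_rot: [-0.002, 0.108, 0.994, -0.001]
contact_force: [0.2, 0.6, -0.4]
finger_gap: 0.236
finger_force: 59.0
```

It's 20 mm into the cell with no contact. Lower and release.

Request:
jog_arm --plan '[255,0,0,-0.018,0,255,0,0,-0.031,0,255,0,0,-0.031,0,120,0,0,-0.031,0,120,0,0,-0.031,0,120,0,0,-0.031,0,120,0,0,0.02,0,120,0,0,0.062,0,120,0,0,0.062,0,120,0,0,0.062,0]'

```text
time_s: 18.1
tcp_pos: [0.5896, 0.1814, 0.3063]
ee_rot: [0.003, 0.107, 0.994, 0.001]
contact_force: [-0.2, -0.3, -0.5]
finger_gap: 0.531
finger_force: 0.0
```

Request:
jog_arm --plan '[100,-0.144,-0.4725,0,0,100,-0.144,-0.4725,0,0,100,-0.144,-0.4725,0,0,100,-0.144,-0.4725,0,0,100,-0.144,-0.4725,0,0,100,-0.144,-0.4725,0,0,100,-0.144,-0.4725,0,0,100,-0.144,-0.4725,0,0,100,-0.144,-0.4725,0,0,100,-0.144,-0.4725,0,0]'

```text
time_s: 19.1
tcp_pos: [0.4426, -0.2929, 0.3016]
ee_rot: [-0.001, 0.108, 0.994, 0.001]
contact_force: [1.6, -0.5, -0.1]
finger_gap: 0.606
finger_force: 0.0
```

Request:
jog_arm --plan '[100,0,0,0,0,100,0,0,-0.05,0,100,0,0,-0.1,0,100,0,0,-0.14,0,100,0,0,-0.14,0,100,0,0,-0.14,0]'

```text
time_s: 19.7
tcp_pos: [0.444, -0.2903, 0.1626]
ee_rot: [-0.001, 0.107, 0.994, 0.001]
contact_force: [1.4, 0.6, 0.4]
finger_gap: 0.605
finger_force: 0.0
```

Request:
jog_arm --plan '[100,0,-0.001,-0.05,0,100,0,-0.001,-0.09,0,100,0,-0.001,-0.106,0,100,0,-0.001,-0.106,0,255,0,-0.001,-0.106,0,255,0,-0.001,-0.106,0,255,0,-0.001,-0.106,0,255,0,-0.001,-0.106,0,255,0,-0.001,-0.106,0]'

```text
time_s: 20.6
tcp_pos: [0.4467, -0.2942, 0.0606]
ee_rot: [0.003, 0.107, 0.994, -0.002]
contact_force: [-0.6, 1.7, 6.4]
finger_gap: 0.239
finger_force: 58.4
```

Request:
jog_arm --plan '[255,0,0,0.05,0,255,0,0,0.1,0,255,0,0,0.15,0,255,0,0,0.2,0,255,0,0,0.24,0,255,0,0,0.24,0,255,0,0,0.24,0]'

```text
time_s: 21.3
tcp_pos: [0.4449, -0.2928, 0.2995]
ee_rot: [0.002, 0.107, 0.994, -0.001]
contact_force: [-0.6, 1.6, -1.0]
finger_gap: 0.236
finger_force: 58.8
```

Request:
jog_arm --plan '[255,0.043,0.494,0,0,255,0.043,0.494,0,0,255,0.043,0.494,0,0,255,0.043,0.494,0,0,255,0.043,0.494,0,0,255,0.043,0.494,0,0,255,0.043,0.494,0,0,255,0.043,0.494,0,0,255,0.043,0.494,0,0,255,0.043,0.494,0,0]'

```text
time_s: 22.3
tcp_pos: [0.4857, 0.2037, 0.2948]
ee_rot: [-0.002, 0.107, 0.994, -0.001]
contact_force: [0.5, -0.3, -1.5]
finger_gap: 0.237
finger_force: 59.0
```

Request:
jog_arm --plan '[255,0.043,0,0,0,255,0,0,0,0,255,0,0,0,0,255,0,0,0,0]'

```text
time_s: 22.7
tcp_pos: [0.4854, 0.2016, 0.2932]
ee_rot: [-0.004, 0.107, 0.994, -0.001]
contact_force: [0.5, 0.3, -0.3]
finger_gap: 0.239
finger_force: 58.9
```

Request:
jog_arm --plan '[255,0.002,0,-0.015,0,255,0.002,0,-0.033,0,255,0.002,0,-0.043,0,255,0.002,0,-0.053,0,255,0.002,0,-0.053,0]'

```text
time_s: 23.2
tcp_pos: [0.4885, 0.2012, 0.2429]
ee_rot: [-0.001, 0.107, 0.994, -0.0]
contact_force: [1.0, 0.5, -0.9]
finger_gap: 0.234
finger_force: 58.9
```

Request:
jog_arm --plan '[255,0,0,-0.018,0,255,0,0,-0.033,0,255,0,0,-0.033,0,120,0,0,-0.033,0,120,0,0,-0.033,0,120,0,0,-0.033,0,120,0,0,0.02,0,120,0,0,0.06,0,120,0,0,0.06,0,120,0,0,0.06,0]'

```text
time_s: 24.2
tcp_pos: [0.4906, 0.202, 0.3069]
ee_rot: [0.003, 0.107, 0.994, 0.001]
contact_force: [0.2, 0.1, -0.4]
finger_gap: 0.525
finger_force: 0.0
```

Request:
jog_arm --plan '[100,-0.019,-0.584,0,0,100,-0.019,-0.584,0,0,100,-0.019,-0.584,0,0,100,-0.019,-0.584,0,0,100,-0.019,-0.584,0,0,100,-0.019,-0.584,0,0,100,-0.019,-0.584,0,0,100,-0.019,-0.584,0,0,100,-0.019,-0.584,0,0,100,-0.019,-0.584,0,0]'

```text
time_s: 25.2
tcp_pos: [0.472, -0.2996, 0.3026]
ee_rot: [-0.001, 0.107, 0.994, 0.001]
contact_force: [0.6, -1.1, 0.4]
finger_gap: 0.607
finger_force: 0.0
```

Request:
jog_arm --plan '[100,-0.003,-0.084,0,0,100,-0.003,-0.084,0,0,100,-0.003,-0.084,0,0,100,-0.003,-0.084,-0.05,0,100,-0.003,-0.084,-0.1,0,100,-0.003,-0.084,-0.14,0,100,-0.003,-0.084,-0.14,0,100,-0.003,-0.084,-0.14,0]'

```text
time_s: 26.0
tcp_pos: [0.4698, -0.3809, 0.1636]
ee_rot: [-0.001, 0.107, 0.994, 0.001]
contact_force: [0.0, -1.2, 0.4]
finger_gap: 0.608
finger_force: 0.0
```

Request:
jog_arm --plan '[100,-0.001,-0.002,-0.05,0,100,-0.001,-0.002,-0.09,0,100,-0.001,-0.002,-0.106,0,100,-0.001,-0.002,-0.106,0,255,-0.001,-0.002,-0.106,0,255,-0.001,-0.002,-0.106,0,255,-0.001,-0.002,-0.106,0,255,-0.001,-0.002,-0.106,0,255,-0.001,-0.002,-0.106,0]'

```text
time_s: 26.9
tcp_pos: [0.4711, -0.386, 0.0619]
ee_rot: [0.003, 0.107, 0.994, -0.002]
contact_force: [-0.6, 0.6, 6.6]
finger_gap: 0.239
finger_force: 58.4
```

Request:
jog_arm --plan '[255,0,0,0.05,0,255,0,0,0.1,0,255,0,0,0.15,0,255,0,0,0.2,0,255,0,0,0.24,0,255,0,0,0.24,0,255,0,0,0.24,0]'

```text
time_s: 27.6
tcp_pos: [0.4695, -0.3846, 0.3006]
ee_rot: [0.002, 0.107, 0.994, -0.001]
contact_force: [-1.0, -0.4, -1.7]
finger_gap: 0.234
finger_force: 58.7
```

Request:
jog_arm --plan '[255,0.052,0.579,0,0,255,0.052,0.579,0,0,255,0.052,0.579,0,0,255,0.052,0.579,0,0,255,0.052,0.579,0,0,255,0.052,0.579,0,0,255,0.052,0.579,0,0,255,0.052,0.579,0,0,255,0.052,0.579,0,0,255,0.052,0.579,0,0]'

```text
time_s: 28.6
tcp_pos: [0.5121, 0.1158, 0.2957]
ee_rot: [-0.002, 0.107, 0.994, -0.0]
contact_force: [0.4, -0.2, -0.2]
finger_gap: 0.236
finger_force: 58.9
```

Request:
jog_arm --plan '[255,0.009,0.08,0,0,255,0.009,0.08,0,0,255,0.009,0.08,0,0,255,0.009,0.08,0,0,255,0.009,0.08,0,0]'

```text
time_s: 29.1
tcp_pos: [0.5221, 0.1927, 0.2968]
ee_rot: [-0.001, 0.108, 0.994, -0.001]
contact_force: [0.7, -1.3, -0.7]
finger_gap: 0.233
finger_force: 58.9
```

Request:
jog_arm --plan '[255,-0.001,0.001,-0.015,0,255,-0.001,0.001,-0.033,0,255,-0.001,0.001,-0.045,0,255,-0.001,0.001,-0.055,0,255,-0.001,0.001,-0.055,0]'

```text
time_s: 29.6
tcp_pos: [0.5206, 0.1941, 0.2409]
ee_rot: [-0.002, 0.108, 0.994, -0.001]
contact_force: [-0.3, -0.1, -0.8]
finger_gap: 0.231
finger_force: 58.9
```

Request:
jog_arm --plan '[255,0,0,-0.018,0,255,0,0,-0.031,0,255,0,0,-0.031,0,120,0,0,-0.031,0,120,0,0,-0.031,0,120,0,0,-0.031,0,120,0,0,0.02,0,120,0,0,0.06,0,120,0,0,0.06,0,120,0,0,0.06,0]'

```text
time_s: 30.6
tcp_pos: [0.523, 0.1952, 0.3059]
ee_rot: [0.003, 0.107, 0.994, 0.001]
contact_force: [-0.8, -0.0, -0.6]
finger_gap: 0.534
finger_force: 0.0
```

Request:
jog_arm --plan '[100,0.033,-0.569,0,0,100,0.033,-0.569,0,0,100,0.033,-0.569,0,0,100,0.033,-0.569,0,0,100,0.033,-0.569,0,0,100,0.033,-0.569,0,0,100,0.033,-0.569,0,0,100,0.033,-0.569,0,0,100,0.033,-0.569,0,0,100,0.033,-0.569,0,0]'

```text
time_s: 31.6
tcp_pos: [0.5499, -0.3058, 0.3014]
ee_rot: [-0.001, 0.107, 0.994, 0.001]
contact_force: [0.3, 0.4, 0.7]
finger_gap: 0.609
finger_force: 0.0
```

Request:
jog_arm --plan '[100,0.004,-0.07,0,0,100,0.004,-0.07,0,0,100,0.004,-0.07,0,0,100,0.004,-0.07,-0.05,0,100,0.004,-0.07,-0.1,0,100,0.004,-0.07,-0.14,0,100,0.004,-0.07,-0.14,0,100,0.004,-0.07,-0.14,0]'

```text
time_s: 32.4
tcp_pos: [0.5545, -0.3728, 0.1625]
ee_rot: [-0.001, 0.107, 0.994, 0.001]
contact_force: [-0.0, -0.2, 0.7]
finger_gap: 0.607
finger_force: 0.0
```

```bash
sed -i 's/l2.png/l3.png/' chk.py; python3 chk.py
```

```text
exp corner [0.4291 0.1303] [224.  340.6]
exp corner [0.644  0.0835] [248.4 229.4]
exp grip [0.5216 0.0385] [269.  288.2]
```

View pics/l3.png

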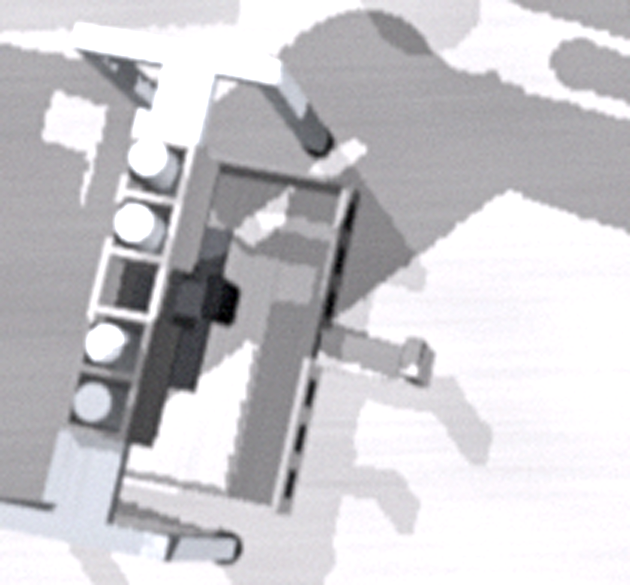

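Four rods stand in their cells (crop (153,160), (137,224), (105,342), (93,402)). The middle cell at (128,283) is empty, and the basket is still home with its grip at (415,360). Now the last rod.

Request:
jog_arm --plan '[100,0,-0.002,-0.05,0,100,0,-0.002,-0.09,0,100,0,-0.002,-0.106,0,100,0,-0.002,-0.106,0,255,0,-0.002,-0.106,0,255,0,-0.002,-0.106,0,255,0,-0.002,-0.106,0,255,0,-0.002,-0.106,0,255,0,-0.002,-0.106,0]'

```text
time_s: 33.35
tcp_pos: [0.5571, -0.378, 0.0613]
ee_rot: [0.003, 0.107, 0.994, -0.002]
contact_force: [0.5, 1.1, 6.9]
finger_gap: 0.237
finger_force: 58.7
```

Request:
jog_arm --plan '[255,0,0,0.05,0,255,0,0,0.1,0,255,0,0,0.15,0,255,0,0,0.2,0,255,0,0,0.24,0,255,0,0,0.24,0,255,0,0,0.24,0]'

```text
time_s: 34.05
tcp_pos: [0.5554, -0.3768, 0.3001]
ee_rot: [0.002, 0.107, 0.994, -0.001]
contact_force: [-0.2, 0.1, -1.7]
finger_gap: 0.236
finger_force: 58.8
```

Request:
jog_arm --plan '[255,0,0.564,0.025,0,255,0,0.564,0.025,0,255,0,0.564,0.025,0,255,0,0.564,0.025,0,255,0,0.564,0.025,0,255,0,0.564,0.025,0,255,0,0.564,0.025,0,255,0,0.564,0.025,0,255,0,0.564,0.025,0,255,0,0.564,0.025,0]'

```text
time_s: 35.05
tcp_pos: [0.5531, 0.1251, 0.3169]
ee_rot: [-0.002, 0.107, 0.994, -0.0]
contact_force: [0.8, -0.8, -0.5]
finger_gap: 0.235
finger_force: 58.9
```

Request:
jog_arm --plan '[255,0.002,0.063,0.003,0,255,0.002,0.063,0.003,0,255,0.002,0.063,0.003,0,255,0.002,0.063,-0.02,0,255,0.002,0.063,-0.025,0,255,0.002,0.063,-0.025,0]'

```text
time_s: 35.65
tcp_pos: [0.5556, 0.1843, 0.292]
ee_rot: [-0.002, 0.108, 0.994, -0.001]
contact_force: [0.2, -0.4, -0.4]
finger_gap: 0.232
finger_force: 58.9
```

Request:
jog_arm --plan '[255,-0.001,0.0025,0,0,255,-0.001,0.0025,-0.015,0,255,-0.001,0.0025,-0.033,0,255,-0.001,0.0025,-0.042,0,255,-0.001,0.0025,-0.051,0,255,-0.001,0.0025,-0.051,0]'

```text
time_s: 36.25
tcp_pos: [0.5549, 0.1885, 0.2418]
ee_rot: [-0.001, 0.107, 0.994, -0.0]
contact_force: [0.2, -0.3, -0.8]
finger_gap: 0.23
finger_force: 58.9
```

Request:
jog_arm --plan '[255,0,-0.001,-0.018,0,255,0,-0.001,-0.032,0,255,0,-0.001,-0.032,0,130,0,-0.001,-0.032,0,130,0,-0.001,-0.032,0,130,0,-0.001,-0.032,0,130,0,-0.001,0.02,0,130,0,-0.001,0.06,0,130,0,-0.001,0.06,0,130,0,-0.001,0.06,0]'

```text
time_s: 37.25
tcp_pos: [0.557, 0.188, 0.3062]
ee_rot: [0.003, 0.107, 0.994, 0.001]
contact_force: [0.3, -0.1, -0.3]
finger_gap: 0.494
finger_force: 0.0
```

All five rods are in. Before drawing the latch I'll check numerically that the basket hasn't been knocked.

Request:
jog_arm --plan '[165,-0.013,-0.054,0,0,165,-0.013,-0.054,0,0,165,-0.013,-0.054,0,0,165,-0.013,-0.054,0,0,165,-0.013,-0.054,0,0]'

```text
time_s: 37.75
tcp_pos: [0.5427, 0.1345, 0.3029]
ee_rot: [-0.0, 0.107, 0.994, 0.0]
contact_force: [-0.8, 0.2, -0.7]
finger_gap: 0.356
finger_force: 0.0
```

```bash
python3 - <<'E'
from h import *
s=snap('top'); c=cv2.convertScaleAbs(cv2.resize(s['img'][170:365,130:340],None,fx=3,fy=3,interpolation=cv2.INTER_CUBIC),alpha=1.8)[:,:,::-1]
r=cv2.imread('pics/l3.png'); cv2.imwrite('pics/l4.png',c)
for x,y in[(415,360),(285,505),(350,190)]:
    t=r[y-25:y+25,x-25:x+25]; m=cv2.matchTemplate(c,t,cv2.TM_CCOEFF_NORMED); _,v,_,l=cv2.minMaxLoc(m); print(v,l[0]+25-x,l[1]+25-y)
E
```

```text
0.7166042327880859 1 -1
0.9978631734848022 0 0
0.7205316424369812 -2 4
```

The basket is unmoved. I'll descend onto the tab and close.

Request:
jog_arm --plan '[165,0,-0.001,-0.04,0,165,0,-0.001,-0.07,0,165,0,-0.001,-0.09,0,165,0,-0.001,-0.1,0,165,0,-0.001,-0.1,0,255,0,-0.001,-0.1,0,255,0,-0.001,-0.1,0,255,0,-0.001,-0.1,0,255,0,-0.001,-0.1,0]'

```text
time_s: 38.7
tcp_pos: [0.5438, 0.1335, 0.205]
ee_rot: [0.002, 0.107, 0.994, 0.001]
contact_force: [-0.3, 3.8, 2.5]
finger_gap: 0.101
finger_force: 60.5
```

Request:
jog_arm --plan '[255,-0.001,-0.005,0,0,255,-0.002,-0.01,0,0,255,-0.003,-0.015,0,0,255,-0.004,-0.019,0,0,255,-0.005,-0.023,0,0,255,-0.005,-0.024,0,0,255,-0.005,-0.024,0,0]'

```text
time_s: 39.4
tcp_pos: [0.539, 0.1114, 0.205]
ee_rot: [0.002, 0.107, 0.994, 0.003]
contact_force: [1.8, 11.3, 3.7]
finger_gap: 0.103
finger_force: 60.8
```

```bash
python3 - <<'E'
from h import *
print(get_obs()['tcp_pos'])
a=snap('side')['img'][90:290,170:370];b=snap('top')['img'][180:380,140:340]
cv2.imwrite('pics/d.png',cv2.convertScaleAbs(cv2.resize(np.hstack([a,b]),None,fx=2,fy=2,interpolation=cv2.INTER_CUBIC),alpha=1.7)[:,:,::-1])
E
```

```text
[0.53897699 0.11143544 0.20497849]
```

View pics/d.png

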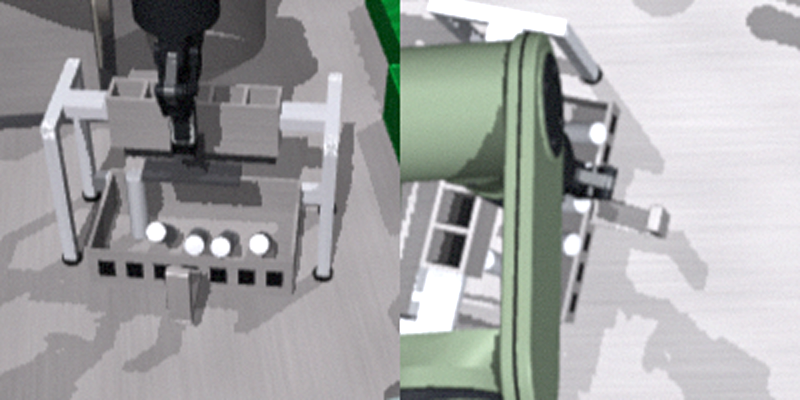

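All five rods dropped into the basket: four lie at crop (156,232), (195,243), (220,246) and (259,243), and one stands near the back left at (135,205). That one is about 90 mm tall, under the flap's 104 mm. I'll release the tab and go to the basket grip.

Request:
jog_arm --plan '[165,0,0,0,0,165,0,0,0,0,165,0,0,0,0,165,0,0,0.04,0,165,0,0,0.08,0,165,0,0,0.08,0,80,-0.0165,-0.071,0.08,0,80,-0.0165,-0.071,0.08,0,80,-0.0165,-0.071,0.08,0,80,-0.0165,-0.071,0.08,0]'

```text
time_s: 40.5
tcp_pos: [0.521, 0.0373, 0.2828]
ee_rot: [-0.0, 0.108, 0.994, 0.0]
contact_force: [-0.6, -0.1, 0.2]
finger_gap: 0.685
finger_force: 0.0
```

```bash
python3 - <<'E'
from h import *
print(get_obs()['tcp_pos'])
s=snap('top'); c=cv2.convertScaleAbs(cv2.resize(s['img'][170:365,130:340],None,fx=3,fy=3,interpolation=cv2.INTER_CUBIC),alpha=1.8)[:,:,::-1]
r=cv2.imread('pics/l3.png')
for x,y in[(415,360),(285,505),(350,190)]:
    t=r[y-25:y+25,x-25:x+25]; m=cv2.matchTemplate(c,t,cv2.TM_CCOEFF_NORMED); _,v,_,l=cv2.minMaxLoc(m); print(v,l[0]+25-x,l[1]+25-y)
E
```

```text
[0.52096525 0.03728542 0.28283167]
0.6489802002906799 8 -229
0.9975426197052002 0 0
0.6593922972679138 37 -93
```

The basket is still in place (the visible corner matches). Descend and grip.

Request:
jog_arm --plan '[80,0.001,0.003,-0.05,0,80,0.001,0.003,-0.1,0,80,0.001,0.003,-0.15,0,80,0.001,0.003,-0.19,0,80,0.001,0.003,-0.223,0,80,0.001,0.003,-0.223,0,80,0.001,0.003,-0.223,0]'

```text
time_s: 41.25
tcp_pos: [0.5222, 0.0415, 0.0603]
ee_rot: [-0.001, 0.107, 0.994, 0.0]
contact_force: [0.8, 0.5, -0.0]
finger_gap: 0.687
finger_force: 0.0
```

Request:
jog_arm --plan '[255,0,0,0,0,255,0,0,0,0,255,0,0,0,0,255,0,0,0,0,255,0,0,0,0,255,0,0,0,0]'

```text
time_s: 41.85
tcp_pos: [0.5238, 0.0408, 0.0623]
ee_rot: [0.002, 0.107, 0.994, 0.0]
contact_force: [-1.2, 1.4, 6.4]
finger_gap: 0.131
finger_force: 59.0
```

Request:
jog_arm --plan '[255,-0.0005,-0.002,0,0,255,-0.001,-0.005,0,0,255,-0.002,-0.01,0,0,255,-0.0035,-0.016,0,0,255,-0.005,-0.022,0,0,255,-0.006,-0.028,0,0,255,-0.0075,-0.034,0,0,255,-0.0085,-0.039,0,0,255,-0.0095,-0.043,0,0,255,-0.01,-0.045,0,0]'

```text
time_s: 42.85
tcp_pos: [0.5139, -0.0027, 0.0618]
ee_rot: [0.002, 0.108, 0.994, 0.002]
contact_force: [2.0, 7.4, 3.7]
finger_gap: 0.132
finger_force: 58.7
```

Request:
jog_arm --plan '[255,-0.0005,-0.002,0,0,255,-0.001,-0.006,0,0,255,-0.003,-0.013,0,0,255,-0.0045,-0.021,0,0,255,-0.0065,-0.03,0,0,255,-0.0085,-0.039,0,0,255,-0.0105,-0.048,0,0,255,-0.0125,-0.057,0,0,255,-0.0145,-0.066,0,0,255,-0.016,-0.073,0,0]'

```text
time_s: 43.85
tcp_pos: [0.4977, -0.0758, 0.0617]
ee_rot: [0.002, 0.108, 0.994, 0.002]
contact_force: [1.6, 7.0, 5.9]
finger_gap: 0.132
finger_force: 59.0
```

Request:
jog_arm --plan '[255,0,-0.002,0,0,255,0,-0.003,0,0,255,0,-0.003,0,0,80,0,-0.003,0,0,80,0,-0.003,0,0,80,0,-0.003,0,0,80,0,-0.003,0.05,0,80,0,-0.003,0.1,0,80,0,-0.003,0.15,0,80,0,-0.003,0.2,0]'

```text
time_s: 44.85
tcp_pos: [0.4956, -0.0805, 0.262]
ee_rot: [-0.0, 0.107, 0.994, -0.0]
contact_force: [0.9, -0.4, -0.1]
finger_gap: 0.685
finger_force: 0.0
```

Request:
jog_arm --plan '[80,-0.1,-0.08,0.05,0,80,-0.1,-0.08,0.05,0,80,-0.1,-0.08,0.05,0,80,-0.1,-0.08,0.05,0]'

```text
time_s: 45.25
tcp_pos: [0.3948, -0.163, 0.3128]
ee_rot: [0.002, 0.11, 0.994, -0.002]
contact_force: [0.0, -0.2, -0.3]
finger_gap: 0.691
finger_force: 0.0
```

```bash
python3 - <<'E'
from h import *
snap('side','e.png');snap('top','f.png')
a=cv2.imread('pics/e.png')[90:480,160:480];b=cv2.imread('pics/f.png')[150:540,140:460]; b=np.vstack([b,np.zeros((390-len(b),320,3),np.uint8)])
cv2.imwrite('pics/g.png',cv2.convertScaleAbs(cv2.resize(np.hstack([a,b]),None,fx=1.25,fy=1.25),alpha=1.6))
E
```

```text
(no output)
```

View pics/g.png

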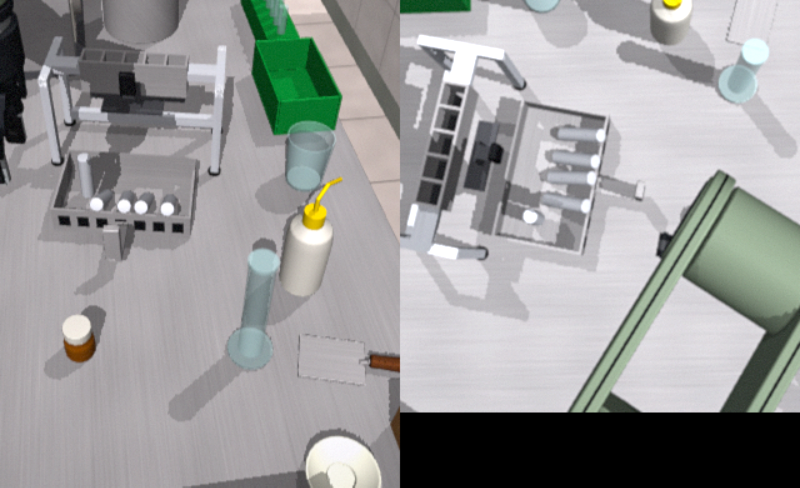

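The basket is fully out, with its rear wall at crop x≈505–525 and the loader box at about 440. It holds all five rods, four lying and one standing. The jar (78,338), cylinder (250,310) and wash bottle (305,255) are upright, and the arm is clear.

Request:
jog_arm --plan '[80,0,0,0,0,80,0,0,0,0,80,0,0,0,0,80,0,0,0,0,80,0,0,0,0]'

```text
time_s: 45.85
tcp_pos: [0.3965, -0.1599, 0.3101]
ee_rot: [-0.0, 0.107, 0.994, 0.0]
contact_force: [-0.2, -0.5, 0.5]
finger_gap: 0.687
finger_force: 0.0
```

```bash
python3 -c "
from station import *
print(hand_in())"
```

```text
the job is handed in; nothing more can be done
None
```

The job is done and handed in at 46 s (no verdict shown): the basket went fully home, all five rods were loaded and dropped into it, and it was drawn clear of the loader with all five inside and the jar, cylinder and wash bottle still standing.

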